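Shut the filter unit's cover and lock its two quarter-turn latches

TASK

The filter in the bench-top filter unit has been changed: press the sprung cover down flush and lock it with both quarter-turn latches, setting your closed fingertips in the slot of each lever and turning it clockwise (seen from above) a quarter turn to its stop, so that both levers end pointing to the unit's front edge. The cover springs up until the first latch has caught, so keep it pressed down while you turn that one. Only press and push: grasp nothing, do not raise the cover any further, and leave the things around the unit standing where they are.

Things in the scene. Friction and masses are not known exactly. Their poses are not given: they have to be found in the camera images.
- filter_unit: low grey steel filter unit with a white hinged cover, 270 mm deep (its x), 380 mm wide (its y), 105 mm high when shut; it cannot be shifted. Origin: centre of its underside; -x is its louvred front, which faces the robot (yaw within 0.25 rad), +x its rear (hinge side), +y its left, +z up. A spigot sticks out 30 mm at its left side.
- cover_panel (a joint): opening angle of the cover, rad: 0 = shut and flush; grows as its front edge rises. Starts at 0.14 to 0.22, held ajar by a spring that lifts it again when let go; shutting it takes about 4 N at the latches. Once shut (front within 3 mm), turning a lever brings its cam under a rail, from about 0.7 rad on, and holds the cover. Turned while it is ajar, the cam blocks the cover from shutting.
- hinge (a point): middle of the cover's hinge line, 112 mm behind the unit's origin, 98 mm above the worktop; the line runs along the unit's y and the cover reaches 247 mm forward from it. Shut, the cover's upper face is 7 mm above this point (105 mm above the worktop) and the latch pivots lie 157 mm in front of it, 95 mm to its left and right.
- left_latch (a joint): left latch (the one towards the unit's +y side): lever angle, 0 to 1.571 rad, growing clockwise seen from above. 0 = unlocked, lever points to the unit's right (-y of the unit); 1.571 = locked, against the stop, lever points straight to the unit's front edge (-x of the unit). Starts between 0 and 0.35 and stays where it is left (friction 0.07 N m, 1 to 2 N at the slot).
- right_latch (a joint): right latch (the one towards the unit's -y side): lever angle, 0 to 1.571 rad, growing clockwise seen from above. 0 = unlocked, lever points to the unit's right (-y of the unit); 1.571 = locked, against the stop, lever points straight to the unit's front edge (-x of the unit). Starts between 0 and 0.35 and stays where it is left (friction 0.07 N m, 1 to 2 N at the slot).
- left_pivot (a point): axis of the left latch, level with the cover's upper face. The black lever on it is 106 mm long (round hub of radius 26 mm, round outer end 80 mm from the pivot), 56 mm wide, 16 mm thick, 4 mm clear of the cover; 8 mm walls round its slot.
- right_pivot (a point): axis of the right latch, level with the cover's upper face. The black lever on it is 106 mm long (round hub of radius 26 mm, round outer end 80 mm from the pivot), 56 mm wide, 16 mm thick, 4 mm clear of the cover; 8 mm walls round its slot.
- left_slot (a point): middle of the finger slot in the left lever, 50 mm from the pivot, level with the cover's upper face; it moves with the lever. The slot is 40 mm wide, 46 mm long along the lever (26 to 72 mm from the pivot, outer end round) and goes right through to the cover. Closed fingertips fit in and can push its side wall round in an arc without twisting. Lever's upper face: 20 mm above this point.
- right_slot (a point): middle of the finger slot in the right lever, 50 mm from the pivot, level with the cover's upper face; it moves with the lever. The slot is 40 mm wide, 46 mm long along the lever (26 to 72 mm from the pivot, outer end round) and goes right through to the cover. Closed fingertips fit in and can push its side wall round in an arc without twisting. Lever's upper face: 20 mm above this point.
- vial_a: bystander, loose: small white screw-cap vial, 24 mm across, 52 mm tall, standing to the right of the unit. Origin: centre of its underside.
- vial_b: bystander, loose: a second small screw-cap vial of the same size, standing to the right of the unit farther back. Origin: centre of its underside.
- dish: bystander, loose: closed petri dish, 71 mm across, 15 mm high, lying to the right of the unit. Origin: centre of its underside.
- reagent_bottle: bystander, loose: white screw-cap bottle, 45 mm across, 104 mm tall, standing to the left of the unit. Origin: centre of its underside.
- cuvettes: bystander, loose: strip of ten clear cuvettes in a black base, 130 mm long (its y), 22 mm wide, 44 mm high, standing to the left of the unit near its front. Origin: centre of its underside.
- marker: bystander, loose: marker pen, 135 mm long, 17 mm thick, lying in front of the unit. Origin: centre of its underside.

How it is judged:
By the outcome, as a careful person would: the job done as asked, in the order asked, and still so for the second after the job is handed in, with the robot touching nothing.
It also fails if it takes over 48 s, if anything falls off the work surface, if the arm or the gripper's body presses on something with over 40 N, if the wrist force passes 120 N, or if a joint passes its speed limit or range.

ROBOT

A 7-joint arm with a two-finger parallel gripper is mounted at the origin on a cart in front of the work surface, level with it; the furniture and walls round the work are solid. World frame = base frame: x ahead of the robot, y to its left, z up, the work surface at z = 0. Lengths are in m, angles in degrees, forces in N, time in s.
With the tool pointing down it reaches from about 0.425 to 0.875 m from the base axis. Payload 4.7 kg.
Tool frame: the origin (TCP) lies midway between the tips of the shut fingers; the grasp point (between the pads) lies 19 mm behind it; z points along the fingers, y is the line along which they close (so a half turn about z gives the same grasp; the last joint's range is limited). The gripper opens to 87 mm and grips with 3 to 60 N. Pads are 19 mm wide; open, the fingers measure 117 mm over their backs; the gripper's body (75 mm by 190 mm) begins 51 mm behind the grasp point.
Start: joints at [71.797, 18.392, -4.016, 83.108, 1.295, 78.541, -3.26], TCP at [0.212, -0.615, 0.223] pointing down, gripper open.
Joint ranges: [-163.93, 163.93], [-17.29, 119.83], [-79.2, 71.16], [3.27, 140.29], [-89.18, 269.18], [5.43, 117.66], [-154.24, 154.24]. Speed limits (degrees/s): [147.25, 147.25, 180, 180, 180, 180, 180].

INTERFACE

Orientations are given as [roll, pitch, yaw] about the fixed x, y, z axes, in that order (R = Rz(yaw) Ry(pitch) Rx(roll)).
In Python, from cell import env, viewer, boxes_of, masks_of gives the robot as it stands. The module is installed in compiled form; this text tells all that it offers.
- The arm moves only by the tool apply_moves, never from a script. Its argument "moves" is a list of rows, each a list of 7 numbers: the shift along the tool's x, y, z scaled (see below), then the turn, a rotation vector about the tool's x, y, z scaled (see below), then the opening, from 0 (shut) to 1 (fully open). A call has 1 to 20 rows; each row is the pose to reach, as a shift and turn from the pose commanded when the call began, along the tool's axes at that moment; what a row does not reach only later rows make up. The controller multiplies each number of a shift by 0.2 m and each number of a turn by 1.5 rad. A row lasts 1/10 s, in which the tool goes at most 50 mm and 8.59 degrees, less where a joint would pass 70% of its speed; a pose out of reach is approached as far as the arm can. A call with a number of a shift or a turn outside -1 to 1 is refused whole. A call with a gripper value outside its range is refused whole. The fingers move at their own pace and stop on an object; "grip_force" is the grip in N (left out, the last holds). Time passes only in rows, so rows that repeat a pose let the fingers close. It gives the time, the measured TCP pose, the force, the opening and the grip force at its end, in the units of the state.
- env.get_obs(): the state, without advancing time (a new reading comes with each control period).
- viewer.read_camera(name): name is "scene" or "top" or "wrist"; returns the picture (384x512x3 uint8, red, green, blue); there is no depth.
- viewer.get_calibration(name): a dict with "fov_y" (degrees; the focal length in pixels is half the picture's height over the tangent of half this angle, whatever the lens; pixels are square), "cx", "cy" (the principal point, pixels), "position" and "orientation" of the camera in the world. Camera axes: x right, y up, looking along -z (the intrinsics and any distortion apply to the point x, -y, -z); pixel columns grow to the right and rows downward; lengths in m; the calibration is good to about 2 mm. A picture is of the moment at which its call begins: read the wrist's pose just before it. get_calibration takes no time and is no camera call; for the wrist camera it gives the pose at the moment of the call.
- env.sign_off(): hands the job in; it is judged then, once.
Trained networks look in the newest picture that a camera, given by its name, has taken for a name from the list of things; names that differ only in an ending like _2 or _b are one class to them, and where a whole thing is asked for, a point or a joint stands for the part that bears it (a point fixed in the world has none). Each returns a list of dicts, best first, with "conf" (0 to 1); they miss things now and then, are a little off and sometimes report something else, mostly with a low value. They report only what shows in the picture. A call takes as long as a camera call.
- boxes_of(camera, target): "location" ([column, row] in pixels, amid what is visible of it).
- masks_of(camera, target): "pixels" (384x512 bool, what is visible of it) and "location" ([column, row] in pixels, amid what is visible of it).
The state is a dict: "time_s": time; "qpos": joint angles; "joint_velocities": joint speeds; "effort": joint torques, N m; "tool_pos": TCP position; "tool_rot": TCP orientation; "force": force on the tool from outside, world axes, zero at the start; "wrist_torque": the same for the moment, N m; "grip_width": finger opening in m; "grasp_force": force on a finger pad.
Only numpy, scipy, OpenCV 4.12 (cv2) and the standard library are available. Lean on these libraries where they do the work, as an engineer would, in place of code of your own. Each camera call takes 0.05 s, during which the arm holds its last target. There are 200 camera calls.

## Working session

There is one attempt and no reset: what is moved stays moved. The work goes in short steps, Python scripts to look and compute and a tool call to move; the robot and the scene stay as the last step left them, time stands still between calls to the robot, and variables do not carry over. Pictures are saved under pics/ and viewed, at most 10 in all, crops included, and the job is handed in when it is done.

Besides the shell and the picture viewer there is one more tool, called after ">>>" as name(argument=value, ...) on one line, values as JSON. apply_moves: Moves the arm, as the interface text tells. Shifts and turns lie within -1 to 1; 1 stands for 0.2 m of shift or 1.5 rad of turn. Its arguments: {"type":"object","properties":{"moves":{"type":"array","items":{"type":"array","items":{"type":"number","minimum":-1,"maximum":1}}},"grip_force":{"type":"number"}},"required":["moves"]}

```bash
mkdir -p pics; cat > h.py <<'E'
import numpy as np, cv2
from scipy.spatial.transform import Rotation as R
from cell import env, viewer, boxes_of, masks_of
E
python3 - <<'E'
from h import *
o=env.get_obs()
print(o['time_s'],o['tool_pos'],o['tool_rot'],o['force'])
ims=[]
for c in ['top','scene']:
    im=viewer.read_camera(c); print(c,viewer.get_calibration(c))
    for n in ['filter_unit','left_latch','right_latch','left_slot','right_slot','left_pivot','right_pivot','hinge','cover_panel','marker','reagent_bottle']:
        try: print(n,[(np.round(b['location'],1).tolist(),round(b['conf'],2)) for b in boxes_of(c,n)][:3])
        except Exception as e: print(n,e)
    cv2.imwrite(f'pics/{c}0.png',cv2.resize(im[:,:,::-1],(768,576)))
E
```

```text
0.0 [ 0.21150678 -0.61403463  0.22145981] [-1.79890375e+02  4.69523050e-03  1.90131966e+01] [-0.2095269  -0.14404171  0.66629558]
top {'fov_y': 44.534295900616705, 'cx': 254.61382797407296, 'cy': 199.38865372972506, 'position': array([0.41736876, 0.20971005, 1.29172084]), 'orientation': array([  5.87835882,  -0.43168139, -90.15085447])}
filter_unit [([274.8, 180.0], 0.82), ([170.3, 172.9], 0.3)]
left_latch [([241.9, 193.9], 0.94)]
right_latch [([319.8, 202.1], 0.66)]
left_slot [([245.3, 193.8], 0.73), ([170.4, 210.6], 0.71)]
right_slot [([319.9, 204.4], 0.81)]
left_pivot [([241.8, 195.2], 0.85)]
right_pivot [([321.1, 204.9], 0.98), ([252.8, 252.2], 0.62)]
hinge [([277.2, 186.0], 0.78)]
cover_panel [([275.6, 188.1], 0.9)]
marker [([321.3, 203.5], 0.54), ([252.7, 254.1], 0.53)]
reagent_bottle [([170.1, 172.8], 0.75), ([366.9, 209.0], 0.73)]
scene {'fov_y': 49.037565023856565, 'cx': 252.45735750485244, 'cy': 193.6164391969212, 'position': array([-0.40318284, -0.46715912,  0.66610994]), 'orientation': array([ 64.21981488,   1.18789968, -54.03494964])}
filter_unit []
left_latch [([259.0, 180.9], 0.86)]
right_latch [([307.6, 198.3], 0.85)]
left_slot [([256.6, 179.6], 0.79)]
right_slot [([306.2, 198.6], 0.66)]
left_pivot [([256.8, 176.7], 0.68), ([346.6, 249.7], 0.24)]
right_pivot [([308.4, 197.4], 0.88), ([289.8, 211.5], 0.66), ([290.2, 193.3], 0.39)]
hinge [([293.3, 214.2], 0.67), ([255.8, 176.2], 0.21)]
cover_panel [([286.8, 193.3], 0.8)]
marker [([237.0, 240.6], 0.49)]
reagent_bottle [([307.5, 197.0], 0.36)]
```

View pics/top0.png

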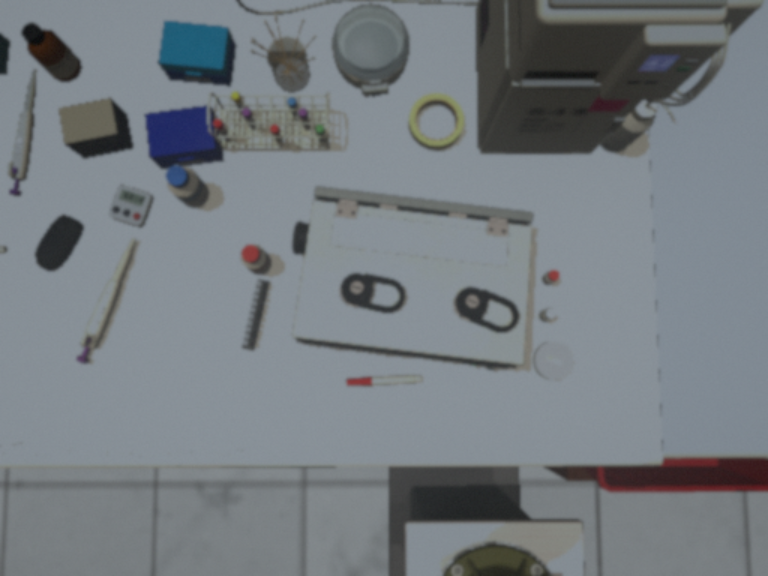

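View pics/scene0.png

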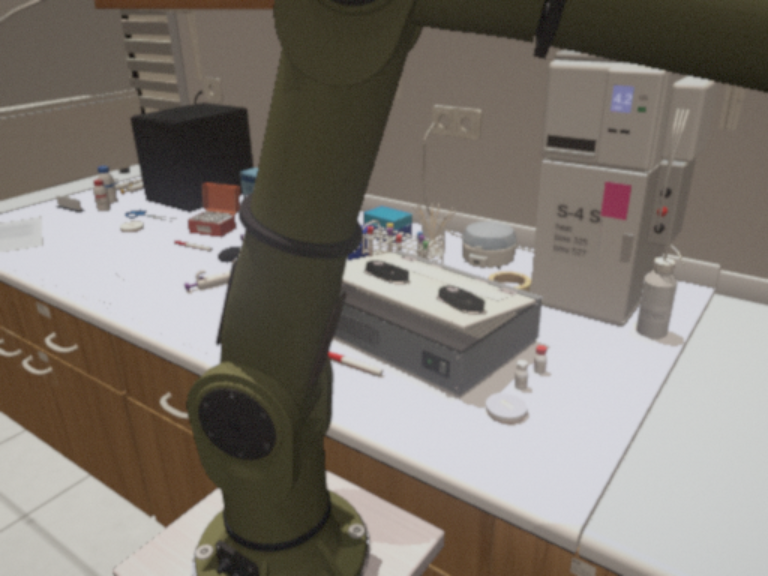

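The top view shows the unit with the cover ajar. In the 768-pixel picture the left hub is at (357,288) and the right hub at (472,301), and both levers point right, turned slightly clockwise. The marker is in front, at (385,380). The scene view shows the cover with its front raised and the right-hand bystanders clear of it.

```bash
cat >> h.py <<'E'
def proj(P,cal):
    Rm=R.from_euler('xyz',cal['orientation'],degrees=True).as_matrix()
    p=(np.atleast_2d(P)-cal['position'])@Rm
    f=192/np.tan(np.radians(cal['fov_y']/2))
    return np.c_[cal['cx']+f*p[:,0]/-p[:,2], cal['cy']-f*p[:,1]/-p[:,2]]
def cover(q,a,b,h):  # a forward of hinge, b left, h above upper face -> world; q=x,y,yaw,angle
    x,y,w,t=q; h=h+.007
    ux=.112-a*np.cos(t)+h*np.sin(t)*1; uz=.098+a*np.sin(t)+h*np.cos(t)
    return np.array([x+np.cos(w)*ux-np.sin(w)*b, y+np.sin(w)*ux+np.cos(w)*b, uz])
def slot(q,side,l,r=.05,h=0): # side +1 left
    return cover(q,.157+r*np.sin(l),side*.095-r*np.cos(l),h)
E
python3 - <<'E'
from h import *
from scipy.optimize import least_squares
t=viewer.get_calibration('top'); s=viewer.get_calibration('scene')
def model(v):
    q=v[:4]
    T=[cover(q,.157,.095,.02),cover(q,.157,-.095,.02),cover(q,.247,.19,0),cover(q,.247,-.19,0),slot(q,1,v[4],.05,.02),slot(q,-1,v[5],.05,.02)]
    S=[slot(q,1,v[4],.027,.02),slot(q,-1,v[5],.027,.02)]
    return np.r_[proj(T,t),proj(S,s)]
obs=np.array([[357,288],[472,301],[295,338],[527,363],[384,294],[498,313],[387,271],[462,298]])/1.5
r=least_squares(lambda v:(model(v)-obs).ravel(),[.5,.15,0,.18,.15,.15],loss='soft_l1')
print(r.x.round(4)); print((model(r.x)-obs).round(1).tolist())
q=r.x[:4]
for s_,l in((1,r.x[4]),(-1,r.x[5])): print(cover(q,.157,s_*.095,0),slot(q,s_,l))
np.save('q.npy',r.x)
E
```

```text
[ 0.5834  0.1429 -0.1062  0.1246  0.097   0.3483]
[[-0.0, 0.2], [0.1, -0.5], [-0.9, 0.1], [-2.0, -0.5], [1.9, 0.2], [1.3, 0.3], [0.1, -0.1], [-0.2, 0.0]]
[0.55083974 0.24194139 0.12445237] [0.54078738 0.19296601 0.12505416]
[0.53070606 0.05301115 0.12445237] [0.50888854 0.0080723  0.12657261]
```

>>> apply_moves(moves=[[0.94,-0.58,-0.15,0,0,0.29,0],[0.94,-0.58,-0.15,0,0,0.29,0],[0.94,-0.58,-0.15,0,0,0.29,0],[0.94,-0.58,-0.15,0,0,0.29,0],[0.94,-0.58,-0.15,0,0,0.29,0]], grip_force=20)

```text
time_s: 1.7
tool_pos: [0.356, -0.4392, 0.2538]
tool_rot: [-180.0, -0.2, -5.5]
force: [0.7, 0.6, -0.3]
grip_width: 0.0549
grasp_force: 0.0
```

>>> apply_moves(moves=[[0.456,-0.928,0,0,0,0,0],[0.456,-0.928,0,0,0,0,0],[0.456,-0.928,0,0,0,0,0],[0.456,-0.928,0,0,0,0,0],[0.456,-0.928,0,0,0,0,0]])

```text
time_s: 2.2
tool_pos: [0.4656, -0.2608, 0.2531]
tool_rot: [-179.8, -0.1, -5.3]
force: [-0.2, 0.2, -0.1]
grip_width: 0.0148
grasp_force: 0.0
```

>>> apply_moves(moves=[[0.204,-0.926,0,0,0,0,0],[0.204,-0.926,0,0,0,0,0],[0.204,-0.926,0,0,0,0,0],[0.204,-0.926,0,0,0,0,0],[0.204,-0.926,0,0,0,0,0]])

```text
time_s: 2.7
tool_pos: [0.5227, -0.0811, 0.2531]
tool_rot: [-179.8, -0.1, -5.3]
force: [0.2, -0.9, -0.7]
grip_width: 0.0005
grasp_force: 0.0
```

>>> apply_moves(moves=[[0,-0.956,0,0,0,0,0],[0,-0.956,0,0,0,0,0],[0,-0.956,0,0,0,0,0],[0,-0.956,0,0,0,0,0],[0,-0.956,0,0,0,0,0]])

```text
time_s: 3.2
tool_pos: [0.5402, 0.1087, 0.253]
tool_rot: [-179.8, -0.0, -5.3]
force: [-0.2, -1.2, -0.5]
grip_width: 0.0006
grasp_force: 0.0
```

Take a wrist look from here.

```bash
python3 - <<'E'
from h import *
im=viewer.read_camera('wrist'); c=viewer.get_calibration('wrist'); print(c)
v=np.load('q.npy'); q=v[:4]
P=[cover(q,.157,.095,.02),cover(q,.157,-.095,.02),slot(q,1,v[4],.05,.02),slot(q,-1,v[5],.05,.02)]
print(proj(P,c).round(0).tolist())
for n in ['left_slot','right_slot','left_pivot','right_pivot']: print(n,[(np.round(b['location'],1).tolist(),round(b['conf'],2)) for b in boxes_of('wrist',n)][:3])
im=cv2.resize(im[:,:,::-1],(768,576))
for p in proj(P,c)*1.5: cv2.circle(im,tuple(int(x) for x in p),4,(0,0,255),1)
cv2.imwrite('pics/w1.png',im)
E
```

```text
{'fov_y': 67.82059634218116, 'cx': 253.84429857286278, 'cy': 188.9092429000701, 'position': array([0.62231536, 0.09586101, 0.4170242 ]), 'orientation': array([-1.69041023e+01, -6.89043226e-02, -9.55209414e+01])}
[[115.0, 189.0], [305.0, 191.0], [165.0, 194.0], [351.0, 208.0]]
left_slot [([132.9, 187.3], 0.61)]
right_slot [([323.8, 197.4], 0.79)]
left_pivot [([130.0, 185.8], 0.56)]
right_pivot [([323.9, 195.3], 0.97), ([10.5, 123.5], 0.18)]
```

View pics/w1.png

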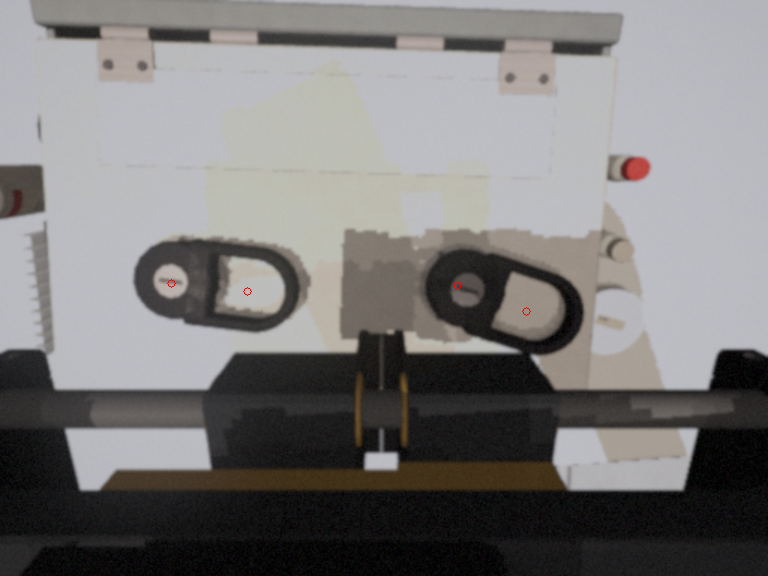

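The wrist view shows the left hub at (170,281), the right hub at (467,290), and slot centres near (250,286) and (530,302), so the predictions are about 5 mm out. The hubs appear farther apart than predicted, so the cover is higher than I fitted. I'll refit with both pictures.

```bash
python3 - <<'E'
from h import *
from scipy.optimize import least_squares
t=viewer.get_calibration('top'); w=viewer.get_calibration('wrist')
def model(v):
    q=v[:4]
    T=[cover(q,.157,.095,.02),cover(q,.157,-.095,.02),cover(q,.247,.19,0),cover(q,.247,-.19,0)]
    W=[cover(q,.157,.095,.02),cover(q,.157,-.095,.02),slot(q,1,v[4],.08,.02),slot(q,-1,v[5],.08,.02)]
    return np.r_[proj(T,t),proj(W,w)]
obs=np.array([[357,288],[472,301],[295,338],[527,363],[170,281],[467,290],[299,288],[581,323]])/1.5
r=least_squares(lambda v:(model(v)-obs).ravel(),np.load('q.npy'),loss='soft_l1')
print(r.x.round(4)); print((model(r.x)-obs).round(1).tolist())
q=r.x[:4]; q0=q.copy(); q0[3]=0
for s_,l in((1,r.x[4]),(-1,r.x[5])):
    print('now',slot(q,s_,l).round(4),'shut pivot',cover(q0,.157,s_*.095,0).round(4),'slots',[slot(q0,s_,a).round(4).tolist() for a in (l,.4,.8,1.2,1.571)])
np.save('q.npy',r.x)
print(env.get_obs()['tool_pos'],env.get_obs()['tool_rot'])
E
```

```text
[ 0.5825  0.1332 -0.1313  0.1725  0.0165  0.2532]
[[3.7, -1.7], [4.1, -0.4], [1.5, -2.7], [1.5, 0.8], [0.8, 1.4], [-1.5, -0.0], [-2.5, -0.0], [-0.2, -0.1]]
now [0.5465 0.1833 0.132 ] shut pivot [0.5503 0.2332 0.105 ] slots [[0.543, 0.1838, 0.105], [0.525, 0.1901, 0.105], [0.5102, 0.2034, 0.105], [0.5018, 0.2214, 0.105], [0.5008, 0.2398, 0.105]]
now [ 0.5104 -0.002   0.134 ] shut pivot [0.5255 0.0449 0.105 ] slots [[0.5067, -0.0015, 0.105], [0.5001, 0.0018, 0.105], [0.4853, 0.015, 0.105], [0.4769, 0.033, 0.105], [0.4759, 0.0514, 0.105]]
[0.54114603 0.09925797 0.25233726] [ 1.79934751e+02  9.36980641e-03 -6.10886408e+00]
```

The arm was still settling when that picture was taken, which explains the 4 px inconsistency. I'll retake it now that the arm is at rest.

```bash
python3 - <<'E'
from h import *
viewer.read_camera('wrist');im=viewer.read_camera('wrist'); c=viewer.get_calibration('wrist'); print(c['position'],c['orientation'],env.get_obs()['tool_pos'])
cv2.imwrite('pics/w2.png',cv2.resize(im[:,:,::-1],(768,576)))
E
```

```text
[0.62280039 0.09050899 0.41679881] [-16.90679685  -0.1557581  -96.03536693] [0.54109645 0.09971605 0.25244153]
```

View pics/w2.png

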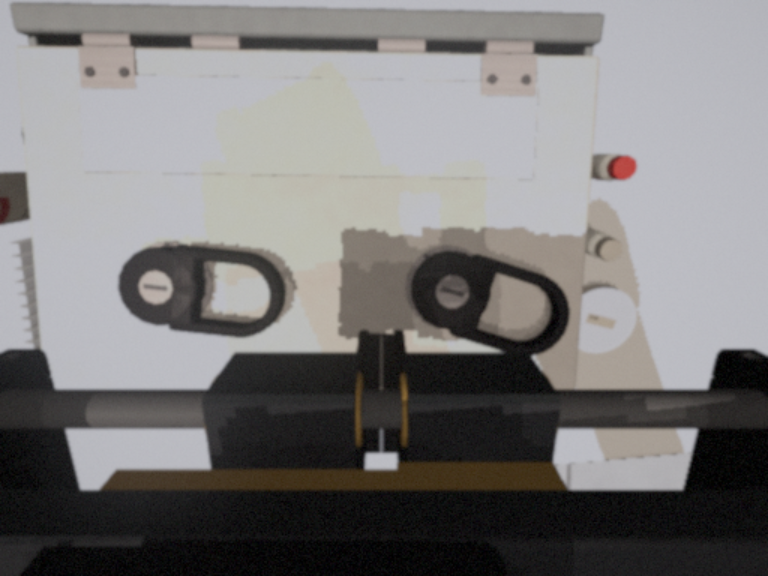

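The settled wrist view shows the left hub at (155,287), right hub at (452,292), left lever end at (285,291), and right lever end at (567,326).

```bash
python3 - <<'E'
from h import *
from scipy.optimize import least_squares
t=viewer.get_calibration('top'); w=viewer.get_calibration('wrist')
def model(v):
    q=v[:4]
    T=[cover(q,.157,.095,.02),cover(q,.157,-.095,.02),cover(q,.247,.19,0),cover(q,.247,-.19,0)]
    W=[cover(q,.157,.095,.02),cover(q,.157,-.095,.02),slot(q,1,v[4],.08,.02),slot(q,-1,v[5],.08,.02)]
    return np.r_[proj(T,t),proj(W,w)]
obs=np.array([[357,288],[472,301],[295,338],[527,363],[155,287],[452,292],[285,291],[567,326]])/1.5
r=least_squares(lambda v:(model(v)-obs).ravel(),np.load('q.npy'),loss='soft_l1')
print(r.x.round(4)); print((model(r.x)-obs).round(1).tolist())
q=r.x[:4]; q0=q.copy(); q0[3]=0
for s_,l in((1,r.x[4]),(-1,r.x[5])):
    print('now',slot(q,s_,l).round(4),'shut pivot',cover(q0,.157,s_*.095,0).round(4),'slots',[slot(q0,s_,a).round(4).tolist() for a in (l,.4,.8,1.2,1.571)])
np.save('q.npy',r.x)
E
```

```text
[ 0.5811  0.1426 -0.1152  0.1715  0.0106  0.2868]
[[0.0, -0.5], [0.5, -0.4], [-1.7, -0.7], [-1.4, 0.2], [3.1, 1.1], [0.1, -0.6], [-1.3, 0.0], [0.3, 0.1]]
now [0.5445 0.1921 0.1318] shut pivot [0.5473 0.2422 0.105 ] slots [[0.541, 0.1926, 0.105], [0.5226, 0.1986, 0.105], [0.5076, 0.2117, 0.105], [0.4989, 0.2295, 0.105], [0.4976, 0.2479, 0.105]]
now [0.5096 0.007  0.1341] shut pivot [0.5254 0.0534 0.105 ] slots [[0.5059, 0.0074, 0.105], [0.5008, 0.0099, 0.105], [0.4858, 0.0229, 0.105], [0.4771, 0.0408, 0.105], [0.4758, 0.0592, 0.105]]
```

>>> apply_moves(moves=[[-0.03,-0.46,0.15,0,0,0,0],[-0.03,-0.46,0.35,0,0,0,0],[-0.03,-0.46,0.35,0,0,0,0],[-0.03,-0.46,0.4,0,0,0,0],[-0.03,-0.46,0.4,0,0,0,0],[-0.03,-0.46,0.4,0,0,0,0],[-0.03,-0.46,0.4,0,0,0,0]])

```text
time_s: 4.25
tool_pos: [0.5456, 0.1924, 0.1739]
tool_rot: [180.0, -0.1, -6.1]
force: [0.8, 0.5, -0.5]
grip_width: 0.0003
grasp_force: 0.0
```

```bash
python3 - <<'E'
from h import *
o=env.get_obs();print(o['tool_pos'],o['tool_rot'],o['force'])
im=viewer.read_camera('wrist')
cv2.imwrite('pics/w3.png',cv2.resize(im[:,:,::-1],(768,576)))
E
```

```text
[0.5456415  0.19241781 0.17388571] [ 1.79997293e+02 -1.35235832e-01 -6.06636420e+00] [ 0.79476766  0.45801415 -0.52702005]
```

View pics/w3.png

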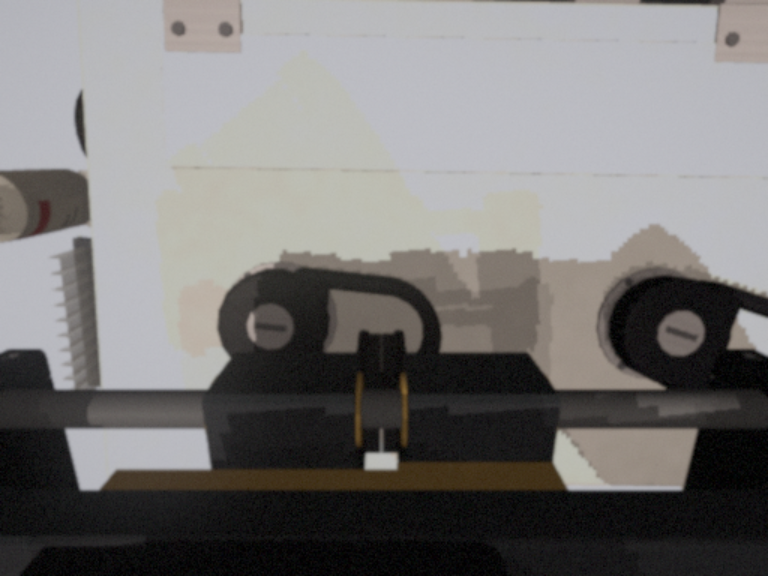

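>>> apply_moves(moves=[[0,0,0.08,0,0,0,0],[0,0,0.16,0,0,0,0],[0,0,0.2,0,0,0,0],[0,0,0.2,0,0,0,0]])

```text
time_s: 4.7
tool_pos: [0.5429, 0.1933, 0.1302]
tool_rot: [179.9, 0.2, -5.9]
force: [-0.4, -0.5, -0.7]
grip_width: 0.0005
grasp_force: 0.0
```

>>> apply_moves(moves=[[-0.005,0,0.05,0,0,0,0],[-0.01,0,0.1,0,0,0,0],[-0.02,0,0.14,0,0,0,0],[-0.02,0,0.14,0,0,0,0],[-0.02,0,0.14,0,0,0,0]])

```text
time_s: 5.2
tool_pos: [0.542, 0.1945, 0.1055]
tool_rot: [-179.9, -0.2, -5.9]
force: [1.3, -0.5, 5.7]
grip_width: 0.0002
grasp_force: 2.9
```

>>> apply_moves(moves=[[0,0,0.02,0,0,0,0],[0,0,0.02,0,0,0,0],[0,0,0.02,0,0,0,0]])

```text
time_s: 5.5
tool_pos: [0.5421, 0.1945, 0.1052]
tool_rot: [179.9, -0.3, -5.9]
force: [-7.2, -3.9, 28.1]
grip_width: 0.0003
grasp_force: 14.0
```

>>> apply_moves(moves=[[-0.02,0,-0.01,0,0,0,0],[-0.045,-0.01,-0.01,0,0,0,0],[-0.068,-0.022,-0.01,0,0,0,0],[-0.09,-0.03,-0.01,0,0,0,0],[-0.11,-0.04,-0.01,0,0,0,0],[-0.13,-0.053,-0.01,0,0,0,0],[-0.148,-0.066,-0.01,0,0,0,0],[-0.165,-0.082,-0.01,0,0,0,0],[-0.18,-0.099,-0.01,0,0,0,0],[-0.18,-0.099,-0.01,0,0,0,0]])

```text
time_s: 6.5
tool_pos: [0.5121, 0.2165, 0.1054]
tool_rot: [-180.0, -0.6, -6.0]
force: [6.8, -3.8, 10.2]
grip_width: 0.0006
grasp_force: 6.5
```

>>> apply_moves(moves=[[-0.013,-0.019,0,0,0,0,0],[-0.025,-0.038,0,0,0,0,0],[-0.035,-0.06,0,0,0,0,0],[-0.042,-0.081,0,0,0,0,0],[-0.047,-0.104,0,0,0,0,0],[-0.049,-0.126,0,0,0,0,0],[-0.05,-0.149,0,0,0,0,0],[-0.048,-0.172,0,0,0,0,0],[-0.048,-0.172,0,0,0,0,0]])

```text
time_s: 7.4
tool_pos: [0.5048, 0.2469, 0.1053]
tool_rot: [179.5, -0.4, -6.1]
force: [0.3, -13.9, 20.4]
grip_width: 0.0005
grasp_force: 11.2
```

>>> apply_moves(moves=[[0.004,-0.03,-0.01,0,0,0,0],[0.004,-0.03,-0.01,0,0,0,0],[0.004,-0.03,-0.01,0,0,0,0],[0.004,-0.03,-0.01,0,0,0,0]])

```text
time_s: 7.8
tool_pos: [0.5044, 0.2571, 0.1054]
tool_rot: [179.9, -0.2, -6.0]
force: [3.5, -4.7, 7.4]
grip_width: 0.0006
grasp_force: 4.7
```

>>> apply_moves(moves=[[0,-0.02,0,0,0,0,0],[0,-0.02,0,0,0,0,0],[0,-0.02,0,0,0,0,0]])

```text
time_s: 8.1
tool_pos: [0.5045, 0.2595, 0.1054]
tool_rot: [179.8, -0.2, -6.0]
force: [1.6, -7.9, 10.5]
grip_width: 0.0005
grasp_force: 6.2
```

>>> apply_moves(moves=[[0,-0.025,0,0,0,0,0],[0,-0.025,0,0,0,0,0],[0,-0.025,0,0,0,0,0]])

```text
time_s: 8.4
tool_pos: [0.5047, 0.2602, 0.1054]
tool_rot: [179.3, -0.1, -6.2]
force: [-2.4, -15.9, 17.0]
grip_width: 0.0007
grasp_force: 11.6
```

```bash
python3 - <<'E'
from h import *
o=env.get_obs();print(o['tool_pos'],o['tool_rot'],o['force'])
im=viewer.read_camera('wrist')
cv2.imwrite('pics/w4.png',cv2.resize(im[:,:,::-1],(768,576)))
E
```

```text
[0.50470829 0.26024166 0.10537116] [ 1.79334881e+02 -9.47429030e-02 -6.16618576e+00] [ -2.41520682 -15.87814792  16.96061601]
```

View pics/w4.png

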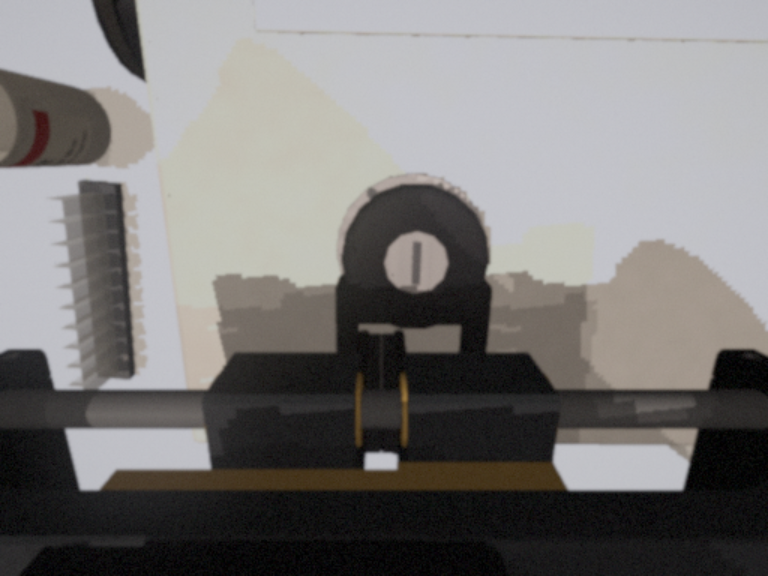

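Lever end hidden by the gripper, but the hub's screw slot at (416,262) is in line with the unit's front direction. The latch has caught, so I'll take the vertical pressure off and push sideways only, to confirm the stop without friction.

>>> apply_moves(moves=[[0,0,-0.03,0,0,0,0],[0,0,-0.05,0,0,0,0],[0,0,-0.05,0,0,0,0],[0,0,-0.05,0,0,0,0]])

```text
time_s: 8.85
tool_pos: [0.5029, 0.2605, 0.1118]
tool_rot: [179.4, 0.1, -6.1]
force: [1.5, -11.7, -0.7]
grip_width: 0.0
grasp_force: 5.9
```

>>> apply_moves(moves=[[0,0.03,0,0,0,0,0],[0,0.05,0,0,0,0,0],[0,0.05,-0.2,0,0,0,0],[0,0.05,-0.4,0,0,0,0],[0,0.05,-0.4,0,0,0,0],[0,0.05,-0.4,0,0,0,0]])

```text
time_s: 9.45
tool_pos: [0.5019, 0.259, 0.1953]
tool_rot: [-179.9, -0.1, -5.8]
force: [-0.9, 0.2, -0.4]
grip_width: -0.0001
grasp_force: 0.0
```

>>> apply_moves(moves=[[0.12,0.9,0,0,0,0,0],[0.12,0.9,0,0,0,0,0],[0.12,0.9,0,0,0,0,0],[0.12,0.9,0,0,0,0,0]])

```text
time_s: 9.85
tool_pos: [0.5061, 0.072, 0.1926]
tool_rot: [179.9, 0.2, -6.1]
force: [1.4, 0.6, 0.1]
grip_width: 0.0004
grasp_force: 0.0
```

>>> apply_moves(moves=[[0.03,0.352,0,0,0,0,0],[0.03,0.352,0,0,0,0,0],[0.03,0.352,0.1,0,0,0,0],[0.03,0.352,0.2,0,0,0,0],[0.03,0.352,0.2,0,0,0,0],[0.03,0.352,0.2,0,0,0,0],[0.03,0.352,0.2,0,0,0,0]])

```text
time_s: 10.55
tool_pos: [0.5063, 0.0061, 0.155]
tool_rot: [-180.0, -0.0, -5.9]
force: [-0.4, -0.3, 0.3]
grip_width: 0.0007
grasp_force: 0.0
```

```bash
python3 - <<'E'
from h import *
o=env.get_obs();print(o['tool_pos'],o['tool_rot'],o['force'])
im=viewer.read_camera('wrist');c=viewer.get_calibration('wrist')
v=np.load('q.npy'); q=v[:4].copy(); q[3]=0
im=cv2.resize(im[:,:,::-1],(768,576))
for p in proj([cover(q,.157,-.095,.02),slot(q,-1,v[5],.08,.02),cover(q,.157,.095,.02),slot(q,1,1.571,.08,.02)],c)*1.5: cv2.circle(im,tuple(int(x) for x in p),4,(0,0,255),1)
cv2.imwrite('pics/w5.png',im)
E
```

```text
[0.50633277 0.00612181 0.15500831] [-1.79986407e+02 -3.76412239e-02 -5.86879459e+00] [-0.37534937 -0.33941128  0.27052823]
```

View pics/w5.png

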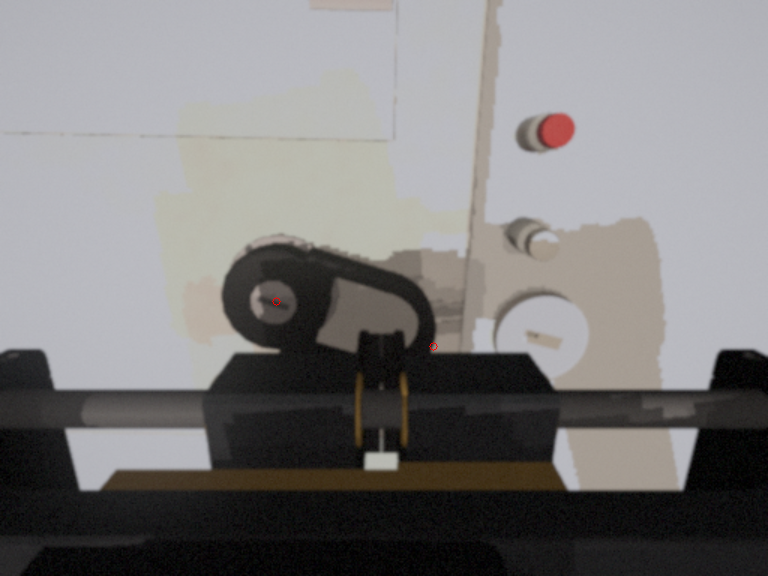

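The shut-cover model lands on the right hub at (276,301), and the fingertips at (381,345) are over the slot. I'll lower them without pressing and sweep the arc.

>>> apply_moves(moves=[[0,0,0.08,0,0,0,0],[0,0,0.16,0,0,0,0],[0,0,0.22,0,0,0,0],[0,0,0.22,0,0,0,0],[0,0,0.22,0,0,0,0]])

```text
time_s: 11.1
tool_pos: [0.5063, 0.0058, 0.111]
tool_rot: [-180.0, -0.0, -5.9]
force: [-0.0, -0.2, 1.0]
grip_width: 0.0001
grasp_force: 0.0
```

>>> apply_moves(moves=[[-0.022,-0.02,0,0,0,0,0],[-0.045,-0.04,0,0,0,0,0],[-0.064,-0.053,0,0,0,0,0],[-0.083,-0.066,0,0,0,0,0],[-0.1,-0.083,0,0,0,0,0],[-0.116,-0.1,0,0,0,0,0],[-0.13,-0.12,0,0,0,0,0],[-0.141,-0.139,0,0,0,0,0],[-0.15,-0.161,0,0,0,0,0],[-0.158,-0.183,0,0,0,0,0],[-0.163,-0.206,0,0,0,0,0],[-0.166,-0.229,0,0,0,0,0],[-0.166,-0.252,0,0,0,0,0],[-0.165,-0.276,0,0,0,0,0],[-0.161,-0.299,0,0,0,0,0],[-0.161,-0.299,0,0,0,0,0]])

```text
time_s: 12.7
tool_pos: [0.4798, 0.0693, 0.1104]
tool_rot: [-180.0, 0.1, -5.9]
force: [1.3, -1.4, 0.1]
grip_width: 0.0007
grasp_force: 0.5
```

>>> apply_moves(moves=[[0.004,-0.015,0,0,0,0,0],[0.006,-0.03,0,0,0,0,0],[0.006,-0.04,0,0,0,0,0],[0.006,-0.04,0,0,0,0,0],[0.006,-0.04,0,0,0,0,0]])

```text
time_s: 13.2
tool_pos: [0.4808, 0.0719, 0.11]
tool_rot: [179.6, 0.2, -6.1]
force: [-1.6, -10.3, 2.2]
grip_width: 0.0006
grasp_force: 5.4
```

Stop reached at 10 N, with the same finger offset as on the left. I'll back off, raise the tool and check.

>>> apply_moves(moves=[[0,0.03,0,0,0,0,0],[0,0.05,0,0,0,0,0],[0,0.05,-0.2,0,0,0,0],[0,0.05,-0.45,0,0,0,0],[0,0.05,-0.7,0,0,0,0],[0,0.05,-0.7,0,0,0,0],[0,0.05,-0.7,0,0,0,0],[0,0.05,-0.7,0,0,0,0],[0,0.05,-0.7,0,0,0,0]])

```text
time_s: 14.1
tool_pos: [0.48, 0.0664, 0.2488]
tool_rot: [180.0, 0.2, -5.9]
force: [-0.1, 0.6, -0.2]
grip_width: 0.0005
grasp_force: 0.0
```

```bash
python3 - <<'E'
from h import *
o=env.get_obs();print(o['time_s'],o['tool_pos'],o['force'])
c=viewer.get_calibration('wrist')
a=viewer.read_camera('wrist').copy();b=viewer.read_camera('scene')
v=np.load('q.npy'); q=v[:4].copy(); q[3]=0
for s in (1,-1):
  for p in proj([cover(q,.157,s*.095,.02),slot(q,s,1.571,.08,.02)],c): cv2.circle(a,tuple(int(x) for x in p),3,(255,0,0),1)
im=np.hstack([cv2.resize(a,(400,300)),cv2.resize(b[80:290,150:430],(400,300))])
cv2.imwrite('pics/end.png',im[:,:,::-1])
E
```

```text
14.1 [0.4799847  0.06644482 0.24875763] [-0.12038663  0.56419762 -0.15528375]
```

View pics/end.png

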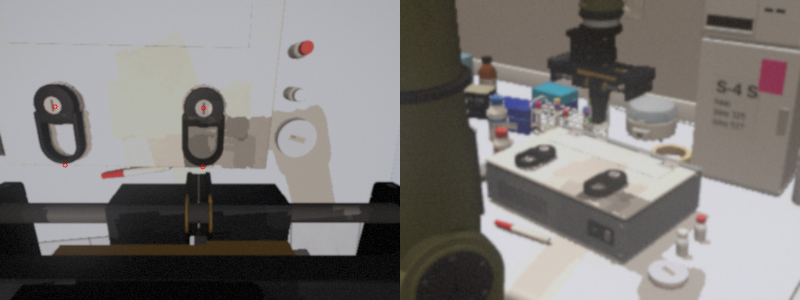

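The picture shows the cover flush and both levers pointing to the front edge, with their ends matching the predicted locked positions at about (66,163) and (203,165). The vials, dish and marker are still standing where they were.

```bash
python3 -c "
from h import *
print(env.sign_off())"
```

```text
the job is handed in; nothing more can be done
None
```

The cover is pressed flush and both latches are turned to their stops, left first, with the levers pointing to the unit's front edge; the job is handed in after about 14 s on the robot's clock, and nothing around the unit appeared to have moved.

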